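Fit the oil pump cover and line up its drive tang

TASK

Fit the loose cover on the gearbox oil pump: lower it over the drive shaft onto the two studs, ease it about, without forcing it, until its holes drop over them, and seat it flush on the pump's face. Then, with the cover on, turn the drive shaft by its tang until the flat tang lies in line with the pump's long side, ready for the gearbox, and let go. Leave the other parts on the bench where they are.

Things in the scene. Friction and masses are not known exactly. Their poses are not given: they have to be found in the camera images.
- pump_face (a point): Centre of the flat machined top face, 180 x 104 mm, of the aluminium oil pump, 74 mm above the bench; x along its long side towards the shaft end, z up. Two steel studs, 10 mm diameter with bevelled tips, stand 22 mm out of the face at (-76, -36) and (+76, +36) mm; the other two corners have only dark tapped holes. The drive shaft stands at (+52, 0).
- tang (a point): Middle of the flat tang that ends the pump's upright drive shaft, 48 mm above the pump's face: 22 mm wide along this point's x, 12 mm thick along y, 28 mm high (34 to 62 mm above the face). Below it the shaft is round, 22 mm. With the cover fitted 16 mm of round shaft shows between collar and tang, and the cover's block begins 52 mm from the shaft axis.
- pump_shaft (a joint): Angle of the drive shaft (rad), counter-clockwise from above; 0 when the tang's width lies along the pump's long side. Turns either way to 3.1 rad, stays where left, drags lightly (about 0.1 N m). Starts 0.6 to 1.25.
- cover_grip (a point): Centre of the rectangular block standing on the loose cover, the natural place to hold it: 44 mm along x, 30 mm along y, 46 mm high, from 10 to 56 mm above the cover's underside; this point is 33 mm above the underside and 22 mm from the plate's centre towards -x. A low rib runs from it towards -x. x points along the cover towards its big shaft hole, z up.
- cover_seat (a point): Centre of the underside of the cover plate, axes as cover_grip. 12.5 mm holes at (+-76, +-36) mm: (-76, -36) and (+76, +36) go over the studs, the others stay empty. Shaft hole 34 mm in diameter at (+52, 0), with a collar 51 mm across, 8 mm high on top. When home, this point and its axes coincide with pump_face; riding on the stud tips it is 22 mm higher.
- bearing_race: Steel bearing ring lying flat near the cover's shaft-hole end, 74 mm across, 18 mm high. Leave it. Origin under its centre.
- sensor_wheel: Toothed steel wheel lying flat between pump and cover, 74 mm across, 24 mm high. Leave it. Origin under its centre.
- blank_plate: Dark steel plate 130 x 75 x 8 mm with two holes, lying at the left. It belongs to another job; leave it. Origin under its centre.
- cleaner_can: Spray can, 64 mm across, 200 mm high, standing at the right. Leave it. Origin under its base.
- gear_cluster: Standing stack of gears on a shaft, 102 mm across, 155 mm high, far side. Leave it. Origin under its base.
- filter_housing: Black ribbed filter housing standing at the left, 78 mm across, 110 mm high. Leave it. Origin under its base.
- cover: The loose pump cover, 0.4 to 0.75 kg, lying flat on the bench right side up: an aluminium plate 180 x 104 x 10 mm with a block on top and a big shaft hole near one end. Origin at the centre of its underside.
- pump: The gearbox oil pump, a cast aluminium block strapped on a steel plate 270 x 124 x 16 mm that does not move; 136 mm high to the shaft tip. Origin under the plate's centre, on the bench; axes as pump_face.

How it is judged:
By the outcome, as a careful person would: the job done as asked, in the order asked, and still so for the second after the job is handed in, with the robot touching nothing.
It also fails if it takes over 53 s, if anything falls off the work surface, if the arm or the gripper's body presses on something with over 40 N, if the wrist force passes 120 N, or if a joint passes its speed limit or range.

ROBOT

A 6-joint arm with a two-finger parallel gripper is mounted at the origin on the work surface. World frame = base frame: x ahead of the robot, y to its left, z up, the work surface at z = 0. Lengths are in mm, angles in rad, forces in N, time in s.
With the tool pointing down it reaches from about 350 to 975 mm from the base axis. Payload 7.1 kg.
Tool frame: the origin (TCP) lies between the finger pads; the fingertips stand 8 mm ahead of it and the grasp point (between the pads) lies 11 mm behind it; x points along the fingers, y is the direction in which the jaws open and shut, and the axes are right-handed (so a half turn about x gives the same grasp; the last joint's range is limited). The gripper opens to 88 mm and grips with 3 to 60 N. Pads are 20 mm wide; open, the fingers measure 115 mm over their backs; the gripper's body (75 mm by 178 mm) begins 61 mm behind the grasp point.
Start: joints at [-1.33, 0.423, 1.63, -0, 1.089, -0.019], TCP at [160.573, -604.004, 230.675] pointing down, gripper open.
Joint ranges: [-3, 3], [-0.9, 2.11], [0.09, 2.58], [-1.31, 4.45], [0.11, 2.69], [-2.54, 2.54]. Speed limits (rad/s): [2.39, 2.39, 3.01, 3.14, 3.14, 3.14].

INTERFACE

Orientations are given as a rotation vector (axis times angle).
In Python, from workcell import ctrl gives the robot as it stands.
- The arm moves only by the tool apply_moves, never from a script. Its argument "increments" is a list of rows, each an object with "gripper": the opening in per cent of the stroke, from 0 (shut) to 100 (fully open); "delta_pos": the shift along the tool's x, y, z in cm, a list of three; "dr": the turn, a rotation vector about the tool's x, y, z in rad, a list of three. In form: [{"gripper": gripper, "delta_pos": [dx, dy, dz], "dr": [ax, ay, az]}, ...]. A call has exactly 5 rows; each row shifts and turns the commanded pose from where the row before left it, along the tool's axes as they then stand; what a row does not reach is not made up. A row lasts 1/12 s, in which the tool goes at most 41.7 mm and 7.16 degrees, less where a joint would pass 70% of its speed; a pose out of reach is approached as far as the arm can. A call with a gripper value outside its range is refused whole. The fingers move at their own pace and stop on an object; the grip force is fixed at half the most. Time passes only in rows, so rows that do not move let the fingers close, or fill a call up. It gives the time, the measured TCP pose, the force and the opening at its end, in the units of the state.
- ctrl.get_obs(): the state, without advancing time (a new reading comes with each control period).
- ctrl.get_image(name): name is "side" or "top" or "wrist"; returns a dict with "img" (400x640x3 uint8, red, green, blue), "range_z" (400x640 float32, mm along the optical axis (not along the pixel's ray), 0 where there is no reading), "mtx" (3x3 intrinsics, pixels), "rvec" (rotation vector, rad) and "tvec" (3), from world to camera coordinates, as OpenCV has them. Camera axes: x right, y down, z forward; pixel columns grow to the right and rows downward; lengths in mm; the calibration is good to about 2 mm. A picture is of the moment at which its call begins.
- ctrl.close_job(): hands the job in, once; it reports no verdict.
The state is a dict: "t": time; "qpos": joint angles; "qvel": joint speeds; "joint_torque": joint torques, N m; "ee_pos": TCP position; "orientation": TCP orientation; "ft_force": force on the tool from outside, world axes, zero at the start; "moment": the same for the moment, N m; "width": finger opening in mm.
Only numpy, scipy, OpenCV 4.12 (cv2) and the standard library are available. Lean on these libraries where they do the work, as an engineer would, in place of code of your own. Each camera call takes 0.05 s, during which the arm holds its last target. There are 200 camera calls.

## Working session

There is one attempt and no reset: what is moved stays moved. The work goes in short steps, Python scripts to look and compute and a tool call to move; the robot and the scene stay as the last step left them, time stands still between calls to the robot, and variables do not carry over. Pictures are saved under pics/ and viewed, about 8 in all and at most 12, crops included, and the job is handed in when it is done.

Besides the shell and the picture viewer there is one more tool, called after "Call:" by a JSON object that holds its "method" and its "body", one argument or row to a line. apply_moves: Moves the arm, as the interface text tells. Its arguments: {"type":"object","properties":{"increments":{"type":"array","items":{"type":"object","properties":{"gripper":{"type":"number"},"delta_pos":{"type":"array","items":{"type":"number"}},"dr":{"type":"array","items":{"type":"number"}}}}}},"required":["increments"]}

```bash
mkdir -p pics; ls; python3 - <<'E'
from workcell import ctrl
import cv2,numpy as np
o=ctrl.get_obs();print(o)
for n in("top","side"):
    d=ctrl.get_image(n);cv2.imwrite(f"pics/{n}0.png",d["img"][:,:,::-1]);np.savez(f"{n}0.npz",**d)
    R=cv2.Rodrigues(d["rvec"])[0];print(n,d["mtx"].tolist(),(-R.T@np.ravel(d["tvec"])),R.round(3).tolist())
E
```

```text
pics
{'t': 0.0, 'qpos': array([-1.33006129e+00,  4.23831811e-01,  1.63067980e+00, -2.31800748e-05,
        1.08859909e+00, -1.89850514e-02]), 'qvel': array([ 0.00056894, -0.00025474,  0.00031313, -0.00128297,  0.00225682,
       -0.00204612]), 'joint_torque': array([-2.24494477e-03, -5.44632697e+01, -2.73663890e+01,  6.42984384e-02,
        2.26692046e-02, -1.21763869e-04]), 'ee_pos': array([ 160.40532645, -603.50643571,  229.91133319]), 'orientation': array([ 2.08334877,  0.27369484, -2.08374458]), 'ft_force': array([ 0.69258283,  1.09061159, -0.46309486]), 'moment': array([0.02890506, 0.04086831, 0.01024878]), 'width': 87.94016223390965}
top [[385.5660027114066, 0.0, 322.26367736810073], [0.0, 385.5660027114066, 194.84299546969712], [0.0, 0.0, 1.0]] [ 518.07950775   -8.845836   1147.3636026 ] [[-0.002, -1.0, 0.006], [-0.997, 0.001, -0.081], [0.081, -0.006, -0.997]]
side [[388.78728620705584, 0.0, 317.7061770225525], [0.0, 388.78728620705584, 194.38382402346215], [0.0, 0.0, 1.0]] [ 460.6951566  -923.33093082  738.44211852] [[0.983, -0.182, 0.002], [-0.099, -0.546, -0.832], [0.153, 0.818, -0.555]]
```

View pics/top0.png

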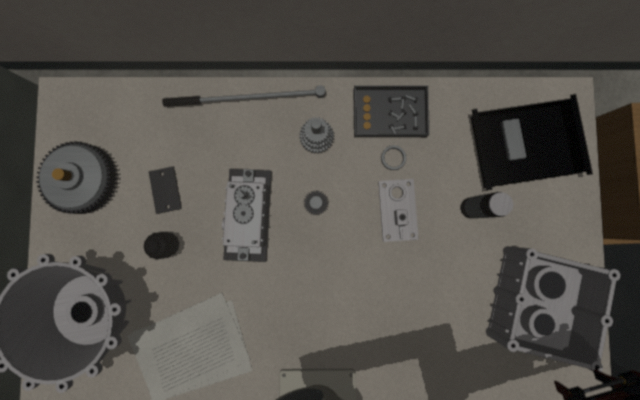

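The top view shows the pump at about (246,215), the cover at (398,210), the race at (392,158) and the wheel at (316,203). Next I'll enlarge that region.

```bash
python3 - <<'E'
import cv2,numpy as np
i=cv2.imread("pics/top0.png")
a=cv2.resize(i[160:270,215:280],None,fx=5,fy=5,interpolation=3)
b=cv2.resize(i[160:270,365:430],None,fx=5,fy=5,interpolation=3)
cv2.imwrite("pics/c1.png",np.clip(np.hstack([a,b]).astype(float)*1.3,0,255).astype(np.uint8))
E
```

```text
(no output)
```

View pics/c1.png

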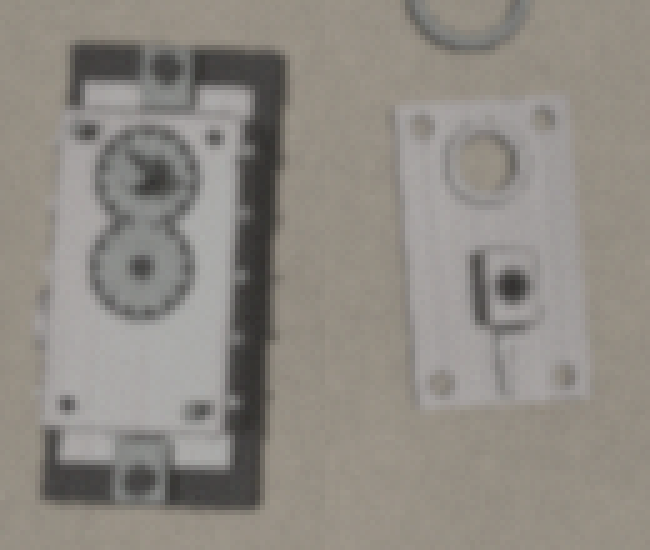

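The crop shows pump face corners at (67,107), (245,118), (222,432), (42,425). The studs are top-left and bottom-right, and the shaft is at the top. The cover's holes are at (423,126), (543,117), (442,383), (565,375), with the block at about (513,287).

```bash
cat >h.py <<'E'
import cv2,numpy as np
from scipy.spatial.transform import Rotation as Ro
def unproj(d,uv,z):
    R=cv2.Rodrigues(d["rvec"])[0];C=-R.T@np.ravel(d["tvec"])
    uv=np.asarray(uv,float).reshape(-1,2);r=np.c_[uv,np.ones(len(uv))]@np.linalg.inv(d["mtx"]).T@R
    return C+r*((z-C[2])/r[:,2])[:,None]
def proj(d,P):
    return cv2.projectPoints(np.asarray(P,float).reshape(-1,1,3),d["rvec"],d["tvec"],d["mtx"],None)[0].reshape(-1,2)
def fit(loc,W):
    "planar rigid fit -> x,y,yaw,resid"
    l=np.array(loc,float)@[1,1j];w=W[:,:2]@[1,1j]
    lm,wm=l.mean(),w.mean();a=np.angle(((w-wm)*(l-lm).conj()).sum())
    c=wm-lm*np.exp(1j*a);return c.real,c.imag,a,np.abs(w-c-l*np.exp(1j*a))
E
python3 - <<'E'
from h import *
d=np.load("top0.npz")
c=lambda L,ox:[(ox+x/5,160+y/5) for x,y in L]
p=unproj(d,c([(67,107),(245,118),(222,432),(42,425)],215),74)
print(fit([(90,52),(90,-52),(-90,-52),(-90,52)],p))
p=unproj(d,c([(214,137),(68,404)],215),74);print(fit([(76,-36),(-76,36)],p))
p=unproj(d,c([(397,103),(567,95),(588,398),(418,408)],300),10);print(fit([(90,52),(90,-52),(-90,-52),(-90,52)],p))
p=unproj(d,c([(423,126),(543,117),(442,383),(565,375)],300),10);print(fit([(76,36),(76,-36),(-76,36),(-76,-36)],p))
# height check
z=d["range_z"];print([ [z[int(y),int(x)]] for x,y in c([(140,370)],215)+c([(450,340)],300)])
E
```

```text
(np.float64(552.6419903153541), np.float64(202.7222573271905), np.float64(-0.05878160502866743), array([2.99501741, 3.01922793, 3.92272879, 2.43746542]))
(np.float64(552.4911307602254), np.float64(204.19747992625605), np.float64(-0.04661791034572701), array([0.19106256, 0.19106256]))
(np.float64(565.4707416741776), np.float64(-240.8171960286707), np.float64(0.051319702563116354), array([1.32415307, 1.35730763, 1.94136733, 1.92490683]))
(np.float64(565.7508819130157), np.float64(-241.26314360029983), np.float64(0.0629882066235893), array([0.32275502, 0.62076223, 0.43432509, 0.30830798]))
[[np.float32(1070.7583)], [np.float32(1135.4525)]]
```

```bash
cat >>h.py <<'E'
def plan(o,target,yaw,flip=0):
    "tool-frame move to TCP target with tool y along yaw+90deg (tool down)"
    R=Ro.from_rotvec(o["orientation"]);a=yaw+np.pi/2+flip*np.pi
    T=np.c_[[0,0,-1],[np.cos(a),np.sin(a),0],[np.sin(a),-np.cos(a),0]]
    dp=R.inv().apply(np.array(target)-o["ee_pos"])/10;dr=(R.inv()*Ro.from_matrix(T)).as_rotvec()
    return "dcm",dp.round(3),"after-turn dcm",(T.T@(np.array(target)-o["ee_pos"])/10).round(3),"dr",dr.round(4)
E
python3 - <<'E'
from h import *
from workcell import ctrl
d=np.load("top0.npz");z=d["range_z"];o=ctrl.get_obs()
print(Ro.from_rotvec(o["orientation"]).as_matrix().round(3))
for f in(0,1):print(plan(o,(543.8,-242.6,150),0.062,f))
R=cv2.Rodrigues(d["rvec"])[0];v,u=np.mgrid[:400,:640]
P=(np.dstack([u,v,np.ones_like(u)])@np.linalg.inv(d["mtx"]).T*z[...,None]-np.ravel(d["tvec"]))@R
P=P[z>0]
for x in range(100,700,50):
    print(x,[int(P[(abs(P[:,0]-x)<25)&(abs(P[:,1]-y)<25),2].max(initial=-1)) for y in range(-800,-150,50)])
d=ctrl.get_image("wrist");R2=cv2.Rodrigues(d["rvec"])[0];print((-R2.T@np.ravel(d["tvec"])),R2.round(2).tolist(),d["mtx"][0,0])
E
```

```text
[[-0.     0.257 -0.966]
 [ 0.001 -0.966 -0.257]
 [-1.    -0.001 -0.   ]]
('dcm', array([  8.034, -25.023, -46.321]), 'after-turn dcm', array([ 7.999, 33.648, 40.498]), 'dr', array([-2.9438e+00, -2.1000e-03,  2.0000e-04]))
('dcm', array([  8.034, -25.023, -46.321]), 'after-turn dcm', array([  7.999, -33.648, -40.498]), 'dr', array([1.978e-01, 1.000e-04, 1.400e-03]))
100 [5, 6, 5, 5, 5, 6, 4, 7, 5, 6, 5, 6, 5]
150 [1, 134, 136, 327, 130, 353, 348, 4, 6, 6, 6, 5, 4]
200 [-1, 134, 132, 347, 403, 386, 345, 5, 7, 5, 5, 6, 6]
250 [-1, 136, 17, 66, 67, -1, 134, 4, 6, 6, 7, 6, 6]
300 [-1, 135, 65, 67, 67, 135, 134, 5, 6, 5, 5, 7, 7]
350 [131, 133, 67, 68, 68, 136, 136, 7, 5, 5, 5, 7, 5]
400 [136, 135, 135, 132, 67, 133, 6, 6, 8, 6, 8, 7, 5]
450 [6, 5, 128, 134, 134, 136, 5, 5, 5, 6, 6, 6, 11]
500 [7, 5, 5, 6, 8, 6, 6, 5, 6, 6, 14, 58, 16]
550 [5, 6, 5, 6, 5, 4, 203, 204, 181, 6, 14, 61, 16]
600 [5, 6, 5, 6, 7, 4, 203, 204, 179, 5, 17, 21, 21]
650 [57, 59, 57, 59, 59, 65, 60, 5, 5, 6, 14, 24, 22]
[ 241.29241664 -581.35728522  384.55541142] [[0.26, -0.97, -0.0], [-0.92, -0.25, 0.3], [-0.29, -0.08, -0.95]] 279.2648929227541
```

View pics/side0.png

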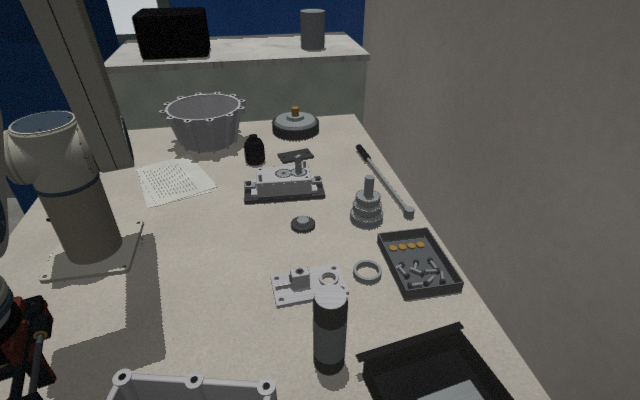

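The side view confirms the layout: the can stands clear of the path and the route to the cover at z = 230 is open.

Call:
{"method": "apply_moves", "body": {
  "increments": [
    {"gripper": 100,"delta_pos": [0,-1.7,-3.1],"dr": [0.04,0,0]},
    {"gripper": 100,"delta_pos": [0,-1.8,-3.0],"dr": [0.04,0,0]},
    {"gripper": 100,"delta_pos": [0,-1.9,-3.0],"dr": [0.04,0,0]},
    {"gripper": 100,"delta_pos": [0,-2.0,-2.9],"dr": [0.04,0,0]},
    {"gripper": 100,"delta_pos": [0,-2.1,-2.8],"dr": [0.038,0,0]}
  ]
}}

```text
t: 0.57
ee_pos: [290.1, -482.6, 230.5]
orientation: [2.191, 0.065, -2.192]
ft_force: [0.2, -0.8, -0.0]
width: 87.7
```

Call:
{"method": "apply_moves", "body": {
  "increments": [
    {"gripper": 100,"delta_pos": [0,-2.3,-2.7],"dr": [0,0,0]},
    {"gripper": 100,"delta_pos": [0,-2.3,-2.7],"dr": [0,0,0]},
    {"gripper": 100,"delta_pos": [0,-2.3,-2.7],"dr": [0,0,0]},
    {"gripper": 100,"delta_pos": [0,-2.3,-2.7],"dr": [0,0,0]},
    {"gripper": 100,"delta_pos": [0,-2.3,-2.7],"dr": [0,0,0]}
  ]
}}

```text
t: 0.98
ee_pos: [417.9, -359.3, 230.6]
orientation: [2.19, 0.068, -2.19]
ft_force: [1.5, -0.3, -0.7]
width: 88.1
```

```bash
python3 - <<'E'
from h import *
from workcell import ctrl
o=ctrl.get_obs();print(o["t"],o["ee_pos"],plan(o,(543.8,-242.6,180),0.062,1))
E
```

```text
0.9833 [ 417.85173357 -359.2873333   230.58436655] ('dcm', array([  5.058, -10.869, -13.291]), 'after-turn dcm', array([  5.058, -10.866, -13.294]), 'dr', array([-0.0003,  0.0002,  0.0002]))
```

Call:
{"method": "apply_moves", "body": {
  "increments": [
    {"gripper": 100,"delta_pos": [1.2,-2.6,-3.2],"dr": [0,0,0]},
    {"gripper": 100,"delta_pos": [1.2,-2.6,-3.2],"dr": [0,0,0]},
    {"gripper": 100,"delta_pos": [1.2,-2.6,-3.2],"dr": [0,0,0]},
    {"gripper": 100,"delta_pos": [1.2,-1.5,-1.8],"dr": [0,0,0]},
    {"gripper": 100,"delta_pos": [0,0,0],"dr": [0,0,0]}
  ]
}}

```text
t: 1.4
ee_pos: [524.0, -259.7, 181.4]
orientation: [2.187, 0.075, -2.191]
ft_force: [-1.3, 0.3, 0.4]
width: 87.8
```

```bash
python3 - <<'E'
from h import *
from workcell import ctrl
d=ctrl.get_image("wrist");np.savez("w1.npz",**d)
o=ctrl.get_obs();print(o["t"],o["ee_pos"],plan(o,(543.8,-242.6,100),0.062,1))
cv2.imwrite("pics/w1.png",d["img"][:,:,::-1])
E
```

```text
1.45 [ 522.80519078 -261.32398394  182.21507021] ('dcm', array([ 8.219, -1.719, -2.237]), 'after-turn dcm', array([ 8.222, -1.739, -2.211]), 'dr', array([0.0035, 0.0023, 0.0015]))
```

View pics/w1.png

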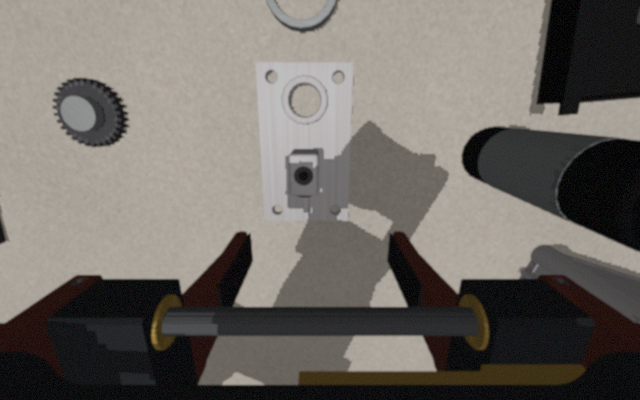

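The wrist view shows cover holes at (270,76), (339,76), (277,209), (335,210), the shaft hole at (305,99) and the block top at about (304,172).

```bash
python3 - <<'E'
from h import *
from workcell import ctrl
d=np.load("w1.npz")
x,y,a,r=fit([(76,36),(76,-36),(-76,36),(-76,-36),(52,0)],np.r_[unproj(d,[(270,76),(339,76),(277,209),(335,210)],10),unproj(d,[(304,99.5)],14)])
print(x,y,a,r,unproj(d,(304,178),56))
g=[x-22*np.cos(a),y-22*np.sin(a)];print(g)
o=ctrl.get_obs();print(plan(o,(*g,24),a,1))
E
```

```text
564.962185863667 -238.81093122879602 0.06169153044681507 [0.90779449 1.18189057 0.32847667 0.66120684 0.52046233] [[ 539.92003974 -241.23644746   56.        ]]
[np.float64(543.0040368821511), np.float64(-240.16728417163816)]
('dcm', array([15.819, -1.955, -2.191]), 'after-turn dcm', array([15.822, -1.987, -2.146]), 'dr', array([0.0038, 0.0023, 0.0015]))
```

Call:
{"method": "apply_moves", "body": {
  "increments": [
    {"gripper": 100,"delta_pos": [2.0,-1.0,-1.1],"dr": [0.004,0,0]},
    {"gripper": 100,"delta_pos": [2.5,-1.0,-1.05],"dr": [0,0.002,0.0015]},
    {"gripper": 100,"delta_pos": [2.8,0,0],"dr": [0,0,0]},
    {"gripper": 100,"delta_pos": [1.5,0,0],"dr": [0,0,0]},
    {"gripper": 100,"delta_pos": [0,0,0],"dr": [0,0,0]}
  ]
}}

```text
t: 1.87
ee_pos: [539.9, -242.2, 92.9]
orientation: [2.189, 0.064, -2.197]
ft_force: [0.5, -0.2, 0.1]
width: 87.7
```

```bash
python3 - <<'E'
from h import *
from workcell import ctrl
o=ctrl.get_obs();print(o["ee_pos"],plan(o,(543,-240.2,24),.062,1))
E
```

```text
[ 539.8663036  -242.15023125   92.87675513] ('dcm', array([ 6.887, -0.169, -0.347]), 'after-turn dcm', array([ 6.888, -0.175, -0.325]), 'dr', array([-0.0049,  0.0033,  0.0011]))
```

Call:
{"method": "apply_moves", "body": {
  "increments": [
    {"gripper": 100,"delta_pos": [1.7,-0.1,-0.2],"dr": [0,0,0]},
    {"gripper": 100,"delta_pos": [2.2,0,-0.1],"dr": [0,0,0]},
    {"gripper": 100,"delta_pos": [2.0,0,0],"dr": [0,0,0]},
    {"gripper": 100,"delta_pos": [0.8,0,0],"dr": [0,0,0]},
    {"gripper": 100,"delta_pos": [0,0,0],"dr": [0,0,0]}
  ]
}}

```text
t: 2.28
ee_pos: [544.6, -241.7, 28.2]
orientation: [2.192, 0.062, -2.192]
ft_force: [-0.5, -0.8, -0.8]
width: 87.6
```

Call:
{"method": "apply_moves", "body": {
  "increments": [
    {"gripper": 20,"delta_pos": [0,0,0],"dr": [0,0,0]},
    {"gripper": 20,"delta_pos": [0,0,0],"dr": [0,0,0]},
    {"gripper": 20,"delta_pos": [0,0,0],"dr": [0,0,0]},
    {"gripper": 20,"delta_pos": [0,0,0],"dr": [0,0,0]},
    {"gripper": 20,"delta_pos": [0,0,0],"dr": [0,0,0]}
  ]
}}

```text
t: 2.7
ee_pos: [546.2, -241.4, 29.6]
orientation: [2.195, 0.061, -2.187]
ft_force: [-0.4, 0.1, 0.4]
width: 58.1
```

Call:
{"method": "apply_moves", "body": {
  "increments": [
    {"gripper": 0,"delta_pos": [0,0,0],"dr": [0,0,0]},
    {"gripper": 0,"delta_pos": [0,0,0],"dr": [0,0,0]},
    {"gripper": 0,"delta_pos": [0,0,0],"dr": [0,0,0]},
    {"gripper": 0,"delta_pos": [0,0,0],"dr": [0,0,0]},
    {"gripper": 0,"delta_pos": [0,0,0],"dr": [0,0,0]}
  ]
}}

```text
t: 3.12
ee_pos: [545.7, -241.1, 28.7]
orientation: [2.193, 0.062, -2.189]
ft_force: [-0.2, -0.4, 1.1]
width: 29.7
```

```bash
python3 - <<'E'
from h import *
from workcell import ctrl
o=ctrl.get_obs();print(o["t"],o["ee_pos"],o["width"],o["ft_force"],o["moment"],plan(o,(543,-240.2,24),.062,1))
E
```

```text
3.1167 [ 545.70417306 -241.08280173   28.73314315] 29.704647970518874 [-0.16920804 -0.35030889  1.07881292] [0.24908635 0.0182196  0.16751922] ('dcm', array([ 0.473, -0.104,  0.266]), 'after-turn dcm', array([ 0.473, -0.105,  0.264]), 'dr', array([-0.004 , -0.0018, -0.0014]))
```

Call:
{"method": "apply_moves", "body": {
  "increments": [
    {"gripper": 0,"delta_pos": [-0.5,0,0],"dr": [0,0,0]},
    {"gripper": 0,"delta_pos": [-1.0,0,0],"dr": [0,0,0]},
    {"gripper": 0,"delta_pos": [-2.0,0,0],"dr": [0,0,0]},
    {"gripper": 0,"delta_pos": [-3.0,0,0],"dr": [0,0,0]},
    {"gripper": 0,"delta_pos": [-3.0,0,0],"dr": [0,0,0]}
  ]
}}

```text
t: 3.53
ee_pos: [544.4, -240.5, 124.2]
orientation: [2.191, 0.063, -2.193]
ft_force: [1.2, 0.4, -4.4]
width: 29.4
```

Call:
{"method": "apply_moves", "body": {
  "increments": [
    {"gripper": 0,"delta_pos": [-3.0,0,0],"dr": [0.02,0,0]},
    {"gripper": 0,"delta_pos": [-3.0,-1,0.5],"dr": [0.02,0,0]},
    {"gripper": 0,"delta_pos": [-1.5,-2,0.5],"dr": [0.02,0,0]},
    {"gripper": 0,"delta_pos": [0,-3,0.5],"dr": [0.02,0,0]},
    {"gripper": 0,"delta_pos": [0,-3.5,0.5],"dr": [0.02,0,0]}
  ]
}}

```text
t: 3.95
ee_pos: [525.6, -146.3, 200.6]
orientation: [-2.205, 0.053, 2.194]
ft_force: [1.0, 1.0, -4.6]
width: 29.8
```

Call:
{"method": "apply_moves", "body": {
  "increments": [
    {"gripper": 0,"delta_pos": [0,-3.5,0.5],"dr": [0.012,0,0]},
    {"gripper": 0,"delta_pos": [0,-3.5,0.5],"dr": [0,0,0]},
    {"gripper": 0,"delta_pos": [0,-3.5,0.5],"dr": [0,0,0]},
    {"gripper": 0,"delta_pos": [0,-3.5,0.5],"dr": [0,0,0]},
    {"gripper": 0,"delta_pos": [0,-3,0.5],"dr": [0,0,0]}
  ]
}}

```text
t: 4.37
ee_pos: [508.3, 27.0, 198.8]
orientation: [-2.197, 0.06, 2.192]
ft_force: [0.7, -0.3, -4.3]
width: 29.9
```

Call:
{"method": "apply_moves", "body": {
  "increments": [
    {"gripper": 0,"delta_pos": [0,-2,0],"dr": [0,0,0]},
    {"gripper": 0,"delta_pos": [0,-1,0],"dr": [0,0,0]},
    {"gripper": 0,"delta_pos": [0,0,0],"dr": [0,0,0]},
    {"gripper": 0,"delta_pos": [0,0,0],"dr": [0,0,0]},
    {"gripper": 0,"delta_pos": [0,0,0],"dr": [0,0,0]}
  ]
}}

```text
t: 4.78
ee_pos: [510.9, 54.0, 198.4]
orientation: [-2.197, 0.062, 2.192]
ft_force: [0.3, 0.2, -4.6]
width: 30.0
```

```bash
python3 - <<'E'
from h import *
from workcell import ctrl
d=ctrl.get_image("wrist");np.savez("w2.npz",**d)
o=ctrl.get_obs();print(o["t"],o["ee_pos"],o["width"],o["ft_force"],o["moment"],plan(o,(530,206,205),-0.05,1))
cv2.imwrite("pics/w2.png",np.clip(d["img"][:,:,::-1]*1.3,0,255).astype(np.uint8))
E
```

```text
4.8333 [510.90639278  53.82511978 198.29551047] 30.05312650568063 [ 0.14246957 -0.19032032 -4.5105151 ] [ 0.01008171  0.0424289  -0.00637033] ('dcm', array([ -0.693, -15.299,  -1.066]), 'after-turn dcm', array([ -0.67 , -15.294,  -1.146]), 'dr', array([-0.0053, -0.0019, -0.0016]))
```

View pics/w2.png

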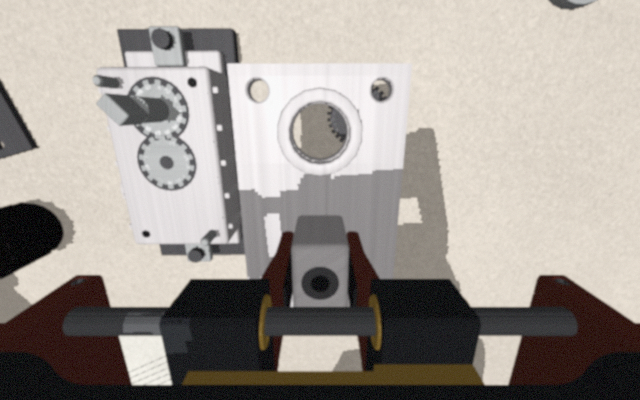

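The picture shows tapped holes at (192,82) and (147,234), stud tips at (98,80) and (197,255), and the held cover's holes at (258,90) and (381,89), with its shaft hole at (319,131).

```bash
python3 - <<'E'
from h import *
d=np.load("w2.npz")
W=np.r_[unproj(d,[(192,82),(147,234)],74),unproj(d,[(99,80),(197,255)],96)]
print(fit([(76,-36),(-76,36),(76,36),(-76,-36)],W))
print(fit([(76,-36),(-76,36)],W[:2]),fit([(76,36),(-76,-36)],W[2:]))
zc=198.3-28.7
C=np.r_[unproj(d,[(258,90),(381,89)],zc+10),unproj(d,[(319,131)],zc+18)]
print(fit([(76,36),(76,-36),(52,0)],C))
# enlarged crops
i=cv2.imread("pics/w2.png");cv2.imwrite("pics/c2.png",cv2.resize(i[20:275,80:410],None,fx=2.35,fy=2.35,interpolation=3))
E
```

```text
(np.float64(547.7976963776737), np.float64(208.05993819925823), np.float64(-0.09463236461176529), array([ 6.06003008,  5.9352471 ,  2.45877417, 10.33001632]))
(np.float64(551.1853594406513), np.float64(205.96701752916192), np.float64(-0.04148821859400207), array([0.28664757, 0.28664757])) (np.float64(544.410033314696), np.float64(210.15285886935453), np.float64(-0.145170834295377), array([4.63323328, 4.63323328]))
(np.float64(530.2931841083414), np.float64(53.66488704408754), np.float64(-0.04962340347097475), array([0.67961306, 0.36425718, 0.7968089 ]))
```

View pics/c2.png

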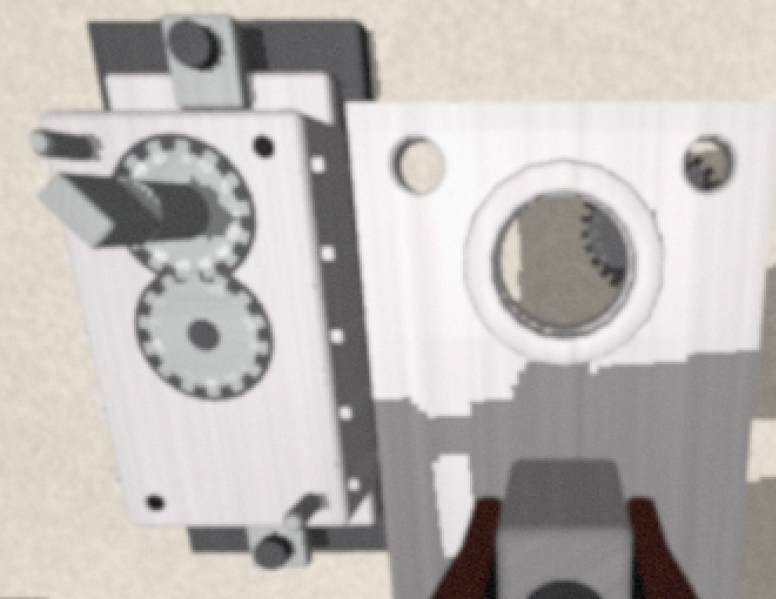

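In the crop, stud 2's tip is near (294,520); the dark round thing at (272,548) is a strap bolt. The tang top runs from (65,177) to (113,220), with its other side from (45,205) to (97,247).

```bash
python3 - <<'E'
from h import *
d=np.load("w2.npz")
c=lambda L:[(80+x/2.35,20+y/2.35) for x,y in L]
W=np.r_[unproj(d,c([(263,146),(155,502)]),74),unproj(d,c([(40,142),(294,520)]),96)]
print(fit([(76,-36),(-76,36),(76,36),(-76,-36)],W))
print(fit([(76,-36),(-76,36)],W[:2]),fit([(76,36),(-76,-36)],W[2:]))
T=unproj(d,c([(65,177),(113,220),(45,205),(97,247)]),136);print(T[:,:2],T.mean(0));
for p,q in((0,1),(2,3)):v=T[p]-T[q];print(np.arctan2(v[1],v[0]),np.hypot(*v[:2]))
zc=198.3-28.7
C=np.r_[unproj(d,c([(418,165),(709,164)]),zc+10),unproj(d,c([(564,258)]),zc+18)]
print(fit([(76,36),(76,-36),(52,0)],C))
E
```

```text
(np.float64(551.5856418348341), np.float64(206.0071831999466), np.float64(-0.04644760062564396), array([0.2999981 , 0.82029451, 0.55140411, 0.7589445 ]))
(np.float64(551.3899059386579), np.float64(206.52877969151876), np.float64(-0.048042112649809975), array([0.23029537, 0.23029537])) (np.float64(551.7813777310103), np.float64(205.48558670837446), np.float64(-0.044842348181332245), array([0.33390891, 0.33390891]))
[[613.26185466 203.97306263]
 [599.859934   192.45143739]
 [605.47226056 212.57479563]
 [591.98964908 199.71506532]] [602.64592458 202.17859024 136.        ]
0.7100982730807442 17.673690205089812
0.7617569426592846 18.63205506244031
(np.float64(530.3282706539899), np.float64(53.46361382360154), np.float64(-0.05125678926295476), array([0.68909293, 0.70877353, 1.38251131]))
```

Call:
{"method": "apply_moves", "body": {
  "increments": [
    {"gripper": 0,"delta_pos": [0,-2,-0.3],"dr": [-0.005,-0.002,-0.0015]},
    {"gripper": 0,"delta_pos": [0,-3.7,-0.3],"dr": [0,0,0]},
    {"gripper": 0,"delta_pos": [0,-3.8,-0.3],"dr": [0,0,0]},
    {"gripper": 0,"delta_pos": [0,-3.8,-0.3],"dr": [0,0,0]},
    {"gripper": 0,"delta_pos": [0,-2.0,-0.1],"dr": [0,0,0]}
  ]
}}

```text
t: 5.25
ee_pos: [532.7, 209.2, 198.5]
orientation: [-2.197, 0.053, 2.194]
ft_force: [-0.7, -0.3, -5.1]
width: 30.0
```

Call:
{"method": "apply_moves", "body": {
  "increments": [
    {"gripper": 0,"delta_pos": [0,0,0],"dr": [0,0,0]},
    {"gripper": 0,"delta_pos": [0,0,0],"dr": [0,0,0]},
    {"gripper": 0,"delta_pos": [0,0,0],"dr": [0,0,0]},
    {"gripper": 0,"delta_pos": [0,0,0],"dr": [0,0,0]},
    {"gripper": 0,"delta_pos": [0,0,0],"dr": [0,0,0]}
  ]
}}

```text
t: 5.67
ee_pos: [531.6, 205.6, 198.3]
orientation: [-2.195, 0.056, 2.196]
ft_force: [-0.8, -1.2, -4.6]
width: 29.7
```

```bash
python3 - <<'E'
from h import *
from workcell import ctrl
d=ctrl.get_image("wrist");np.savez("w3.npz",**d)
o=ctrl.get_obs();print(o["t"],o["ee_pos"],o["width"],o["ft_force"],o["moment"],plan(o,(532.2,206.3,150),-0.046,1))
cv2.imwrite("pics/w3.png",cv2.resize(np.clip(d["img"][0:300,130:510,::-1]*1.3,0,255).astype(np.uint8),None,fx=2,fy=2,interpolation=3))
E
```

```text
5.7167 [531.60281379 205.81627828 198.30301166] 29.731540525076564 [-0.04689568 -0.60923287 -4.9694355 ] [ 0.01619669  0.05842715 -0.026888  ] ('dcm', array([ 4.83 , -0.051, -0.057]), 'after-turn dcm', array([ 4.83 , -0.051, -0.057]), 'dr', array([-0.0049,  0.0001,  0.    ]))
```

View pics/w3.png

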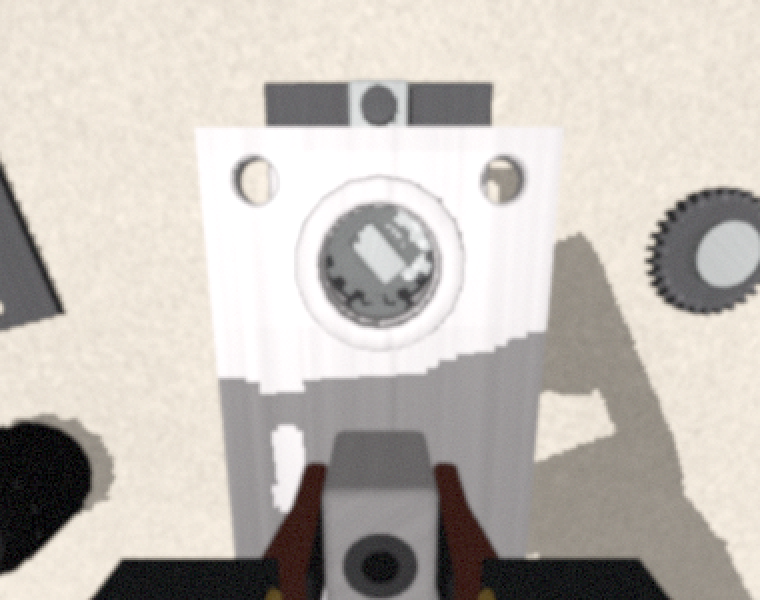

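The tang shows well inside the shaft hole: tang centre about (380,254), collar centre about (380,262) in the crop. I'll check this numerically.

```bash
python3 - <<'E'
from h import *
d=np.load("w3.npz");c=lambda L:[(130+x/2,y/2) for x,y in L]
print("tang",unproj(d,c([(380,253)]),136),"exp",551.6+52,206-2.4)
C=np.r_[unproj(d,c([(256,180),(503,180)]),179.6),unproj(d,c([(380,262)]),187.6)]
print(fit([(76,36),(76,-36),(52,0)],C), C)
T=unproj(d,c([(355,237),(387,280),(373,225),(404,268)]),136)
for p,q in((0,1),(2,3)):v=T[p]-T[q];print(np.arctan2(v[1],v[0]),np.hypot(*v[:2]))
E
```

```text
tang [[603.36729526 202.62079054 136.        ]] exp 603.6 203.6
(np.float64(550.7519326218577), np.float64(205.38757811798024), np.float64(-0.05030593199709154), array([0.50250442, 0.59706389, 0.96941291])) [[628.00269493 237.32590991 179.6       ]
 [624.34926278 165.94344201 179.6       ]
 [603.64576454 202.63530025 187.6       ]]
0.5994802152981423 19.817031000677705
0.59329955640849 19.476456123620043
```

Call:
{"method": "apply_moves", "body": {
  "increments": [
    {"gripper": 0,"delta_pos": [1.2,-0.05,-0.06],"dr": [-0.004,0,0]},
    {"gripper": 0,"delta_pos": [2.0,0,0],"dr": [0,0,0]},
    {"gripper": 0,"delta_pos": [2.0,0,0],"dr": [0,0,0]},
    {"gripper": 0,"delta_pos": [1.3,0,0],"dr": [0,0,0]},
    {"gripper": 0,"delta_pos": [0,0,0],"dr": [0,0,0]}
  ]
}}

```text
t: 6.13
ee_pos: [530.0, 206.4, 129.8]
orientation: [-2.194, 0.052, 2.205]
ft_force: [-0.0, -0.2, -5.5]
width: 30.2
```

Call:
{"method": "apply_moves", "body": {
  "increments": [
    {"gripper": 0,"delta_pos": [0.2,0,0],"dr": [0,0,0]},
    {"gripper": 0,"delta_pos": [0.2,0,0],"dr": [0,0,0]},
    {"gripper": 0,"delta_pos": [0.2,0,0],"dr": [0,0,0]},
    {"gripper": 0,"delta_pos": [0.0,0,0],"dr": [0,0,0]},
    {"gripper": 0,"delta_pos": [0,0,0],"dr": [0,0,0]}
  ]
}}

```text
t: 6.55
ee_pos: [532.5, 207.7, 127.8]
orientation: [-2.2, 0.049, 2.197]
ft_force: [0.1, -0.8, -5.5]
width: 30.1
```

```bash
cat >s.py <<'E'
from h import *
from workcell import ctrl
o=ctrl.get_obs();print(o["t"],o["ee_pos"].round(2),round(o["width"],2),o["ft_force"].round(2),o["moment"].round(3),plan(o,(532.2,206.3,150),-0.046,1))
E
python3 s.py
```

```text
6.55 [532.53 207.68 127.82] 30.12 [ 0.1  -0.81 -5.54] [-0.042  0.086 -0.024] ('dcm', array([-2.218,  0.138,  0.024]), 'after-turn dcm', array([-2.218,  0.139,  0.027]), 'dr', array([ 0.0009, -0.0011,  0.0006]))
```

Call:
{"method": "apply_moves", "body": {
  "increments": [
    {"gripper": 0,"delta_pos": [0.1,0,0],"dr": [0,0,0]},
    {"gripper": 0,"delta_pos": [0.1,0,0],"dr": [0,0,0]},
    {"gripper": 0,"delta_pos": [0.1,0,0],"dr": [0,0,0]},
    {"gripper": 0,"delta_pos": [0.1,0,0],"dr": [0,0,0]},
    {"gripper": 0,"delta_pos": [0,0,0],"dr": [0,0,0]}
  ]
}}

```text
t: 6.97
ee_pos: [532.1, 207.5, 123.1]
orientation: [-2.198, 0.05, 2.199]
ft_force: [-0.3, -0.5, -5.2]
width: 29.8
```

```bash
python3 s.py;python3 s.py
```

```text
6.9667 [532.1  207.52 123.11] 29.8 [-0.33 -0.5  -5.24] [-0.003  0.055 -0.011] ('dcm', array([-2.689,  0.121, -0.015]), 'after-turn dcm', array([-2.689,  0.121, -0.015]), 'dr', array([0.0008, 0.    , 0.0001]))
6.9667 [532.1  207.52 123.11] 29.8 [-0.33 -0.5  -5.24] [-0.003  0.055 -0.011] ('dcm', array([-2.689,  0.121, -0.015]), 'after-turn dcm', array([-2.689,  0.121, -0.015]), 'dr', array([0.0008, 0.    , 0.0001]))
```

Call:
{"method": "apply_moves", "body": {
  "increments": [
    {"gripper": 0,"delta_pos": [0.1,0,0],"dr": [0,0,0]},
    {"gripper": 0,"delta_pos": [0.1,0,0],"dr": [0,0,0]},
    {"gripper": 0,"delta_pos": [0.1,0,0],"dr": [0,0,0]},
    {"gripper": 0,"delta_pos": [0,0,0],"dr": [0,0,0]},
    {"gripper": 0,"delta_pos": [0,0,0],"dr": [0,0,0]}
  ]
}}

```text
t: 7.38
ee_pos: [532.4, 207.4, 120.2]
orientation: [-2.199, 0.05, 2.198]
ft_force: [2.2, -3.0, -4.4]
width: 29.8
```

```bash
python3 s.py
```

```text
7.3833 [532.42 207.39 120.24] 29.82 [ 2.18 -2.96 -4.38] [-0.474 -0.28  -0.293] ('dcm', array([-2.976,  0.109,  0.016]), 'after-turn dcm', array([-2.976,  0.11 ,  0.017]), 'dr', array([ 0.0006, -0.0005,  0.0001]))
```

Call:
{"method": "apply_moves", "body": {
  "increments": [
    {"gripper": 0,"delta_pos": [0,0.04,-0.03],"dr": [0,0,0]},
    {"gripper": 0,"delta_pos": [0,0.04,-0.02],"dr": [0,0,0]},
    {"gripper": 0,"delta_pos": [0.05,0,0],"dr": [0,0,0]},
    {"gripper": 0,"delta_pos": [0.05,0,0],"dr": [0,0,0]},
    {"gripper": 0,"delta_pos": [0,0,0],"dr": [0,0,0]}
  ]
}}

```text
t: 7.8
ee_pos: [532.4, 206.8, 119.1]
orientation: [-2.198, 0.049, 2.199]
ft_force: [0.5, -0.1, -4.1]
width: 29.7
```

```bash
python3 s.py
```

```text
7.8 [532.44 206.85 119.11] 29.69 [ 0.46 -0.06 -4.12] [0.037 0.087 0.017] ('dcm', array([-3.089,  0.055,  0.022]), 'after-turn dcm', array([-3.089,  0.056,  0.021]), 'dr', array([0.001 , 0.0003, 0.0002]))
```

Call:
{"method": "apply_moves", "body": {
  "increments": [
    {"gripper": 0,"delta_pos": [0.1,0.01,0],"dr": [0,0,0]},
    {"gripper": 0,"delta_pos": [0.1,0,0],"dr": [0,0,0]},
    {"gripper": 0,"delta_pos": [0.1,0,0],"dr": [0,0,0]},
    {"gripper": 0,"delta_pos": [0.1,0,0],"dr": [0,0,0]},
    {"gripper": 0,"delta_pos": [0,0,0],"dr": [0,0,0]}
  ]
}}

```text
t: 8.22
ee_pos: [532.5, 206.6, 115.0]
orientation: [-2.198, 0.05, 2.199]
ft_force: [0.1, -1.2, -4.4]
width: 29.6
```

```bash
python3 s.py
```

```text
8.2167 [532.5  206.62 115.02] 29.65 [ 0.15 -1.16 -4.44] [ 0.038  0.109 -0.048] ('dcm', array([-3.498,  0.033,  0.029]), 'after-turn dcm', array([-3.498,  0.034,  0.028]), 'dr', array([0.0009, 0.0002, 0.0001]))
```

Call:
{"method": "apply_moves", "body": {
  "increments": [
    {"gripper": 0,"delta_pos": [0.15,0.02,0],"dr": [0,0,0]},
    {"gripper": 0,"delta_pos": [0.15,0,0],"dr": [0,0,0]},
    {"gripper": 0,"delta_pos": [0.15,0,0],"dr": [0,0,0]},
    {"gripper": 0,"delta_pos": [0.15,0,0],"dr": [0,0,0]},
    {"gripper": 0,"delta_pos": [0,0,0],"dr": [0,0,0]}
  ]
}}

```text
t: 8.63
ee_pos: [532.4, 206.4, 108.9]
orientation: [-2.198, 0.05, 2.199]
ft_force: [-0.3, 0.2, -4.0]
width: 29.8
```

Call:
{"method": "apply_moves", "body": {
  "increments": [
    {"gripper": 0,"delta_pos": [0.1,0,0],"dr": [0,0,0]},
    {"gripper": 0,"delta_pos": [0.1,0,0],"dr": [0,0,0]},
    {"gripper": 0,"delta_pos": [0.1,0,0],"dr": [0,0,0]},
    {"gripper": 0,"delta_pos": [0.1,0,0],"dr": [0,0,0]},
    {"gripper": 0,"delta_pos": [0,0,0],"dr": [0,0,0]}
  ]
}}

```text
t: 9.05
ee_pos: [532.5, 206.4, 105.1]
orientation: [-2.198, 0.05, 2.199]
ft_force: [0.5, -0.3, -4.2]
width: 29.8
```

```bash
python3 s.py
```

```text
9.05 [532.55 206.41 105.08] 29.85 [ 0.51 -0.27 -4.17] [ 0.032  0.074 -0.039] ('dcm', array([-4.492,  0.012,  0.035]), 'after-turn dcm', array([-4.492,  0.012,  0.034]), 'dr', array([0.0007, 0.0001, 0.0001]))
```

Call:
{"method": "apply_moves", "body": {
  "increments": [
    {"gripper": 0,"delta_pos": [0.1,0,0],"dr": [0,0,0]},
    {"gripper": 0,"delta_pos": [0.1,0,0],"dr": [0,0,0]},
    {"gripper": 0,"delta_pos": [0.05,0,0],"dr": [0,0,0]},
    {"gripper": 0,"delta_pos": [0.05,0,0],"dr": [0,0,0]},
    {"gripper": 0,"delta_pos": [0,0,0],"dr": [0,0,0]}
  ]
}}

```text
t: 9.47
ee_pos: [532.6, 206.5, 102.7]
orientation: [-2.199, 0.049, 2.198]
ft_force: [-3.0, 0.3, 2.2]
width: 30.2
```

```bash
python3 s.py
```

```text
9.4667 [532.64 206.55 102.7 ] 30.19 [-3.01  0.35  2.19] [-0.247  0.226 -0.089] ('dcm', array([-4.73 ,  0.025,  0.042]), 'after-turn dcm', array([-4.73 ,  0.027,  0.043]), 'dr', array([ 0.0008, -0.0003,  0.0003]))
```

Call:
{"method": "apply_moves", "body": {
  "increments": [
    {"gripper": 0,"delta_pos": [0.04,0,0],"dr": [0,0,0]},
    {"gripper": 0,"delta_pos": [0,0,0],"dr": [0,0,0]},
    {"gripper": 35,"delta_pos": [0,0,0],"dr": [0,0,0]},
    {"gripper": 60,"delta_pos": [0,0,0],"dr": [0,0,0]},
    {"gripper": 80,"delta_pos": [0,0,0],"dr": [0,0,0]}
  ]
}}

```text
t: 9.88
ee_pos: [533.2, 206.6, 102.1]
orientation: [-2.2, 0.049, 2.197]
ft_force: [0.2, 0.8, -0.4]
width: 40.7
```

Call:
{"method": "apply_moves", "body": {
  "increments": [
    {"gripper": 80,"delta_pos": [0,0,0],"dr": [0,0,0]},
    {"gripper": 80,"delta_pos": [0,0,0],"dr": [0,0,0]},
    {"gripper": 80,"delta_pos": [0,0,0],"dr": [0,0,0]},
    {"gripper": 80,"delta_pos": [-1.0,0,0],"dr": [0,0,0]},
    {"gripper": 80,"delta_pos": [-2,0,0],"dr": [0,0,0]}
  ]
}}

```text
t: 10.3
ee_pos: [531.1, 205.9, 130.6]
orientation: [-2.195, 0.051, 2.204]
ft_force: [-0.4, 0.1, 0.2]
width: 70.1
```

Call:
{"method": "apply_moves", "body": {
  "increments": [
    {"gripper": 80,"delta_pos": [-3.5,0,0],"dr": [0,0,0]},
    {"gripper": 80,"delta_pos": [-3.5,0,0],"dr": [0,0,0]},
    {"gripper": 80,"delta_pos": [-1.5,0,1],"dr": [0,0,0]},
    {"gripper": 80,"delta_pos": [0,0,1],"dr": [0,0,0]},
    {"gripper": 80,"delta_pos": [0,0,0],"dr": [0,0,0]}
  ]
}}

```text
t: 10.72
ee_pos: [511.3, 207.4, 217.9]
orientation: [-2.199, 0.049, 2.197]
ft_force: [-1.3, -0.1, -1.1]
width: 70.1
```

```bash
python3 s.py; python3 - <<'E'
from h import *
from workcell import ctrl
d=ctrl.get_image("wrist");np.savez("w4.npz",**d)
cv2.imwrite("pics/w4.png",cv2.resize(np.clip(d["img"][0:300,130:510,::-1]*1.3,0,255).astype(np.uint8),None,fx=2,fy=2,interpolation=3))
E
```

```text
10.7167 [511.29 207.35 217.88] 70.06 [-1.29 -0.12 -1.14] [0.048 0.054 0.005] ('dcm', array([ 6.789,  0.016, -2.088]), 'after-turn dcm', array([ 6.788,  0.009, -2.094]), 'dr', array([ 0.0012, -0.0008,  0.0007]))
```

View pics/w4.png

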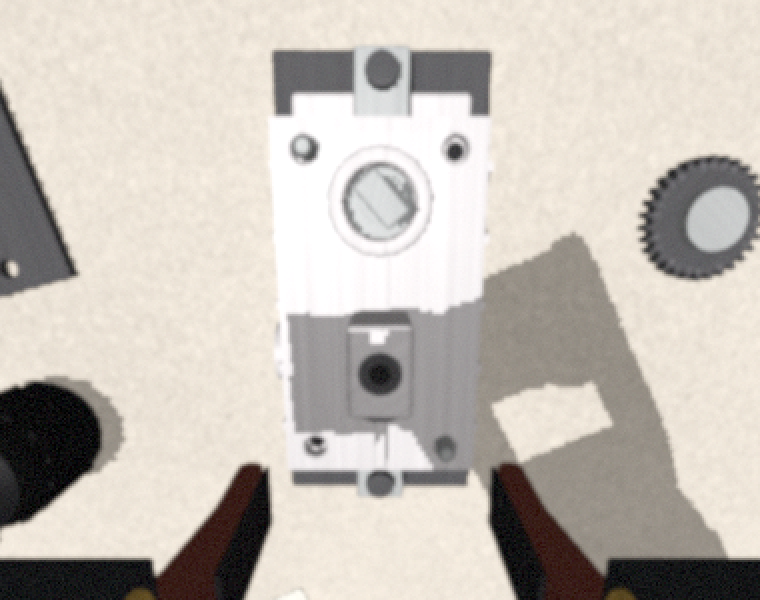

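The cover is on: stud tips show in its holes at (304,148) and (445,447), and the tang stands in the collar at (381,197). A closer crop will give the tang's angle and check flushness.

```bash
python3 - <<'E'
from h import *
d=np.load("w4.npz")
i=d["img"][60:140,280:360,::-1];cv2.imwrite("pics/c4.png",cv2.resize(i,None,fx=7,fy=7,interpolation=3))
# cover top height from depth
R=cv2.Rodrigues(d["rvec"])[0]
for u,v in[(282,100),(350,140),(285,205),(345,205),(282,65),(320,140)]:
    z=d["range_z"][v-2:v+3,u-2:u+3].mean();r=np.linalg.inv(d["mtx"])@[u,v,1]*z;print((R.T@(r-np.ravel(d["tvec"]))).round(1))
E
```

```text
[606.  240.8  84.8]
[564.8 175.2  84.6]
[498.4 246.8  84.8]
[495.4 181.5  84.3]
[637.  238.2  84.3]
[566.2 205.6  84.6]
```

View pics/c4.png

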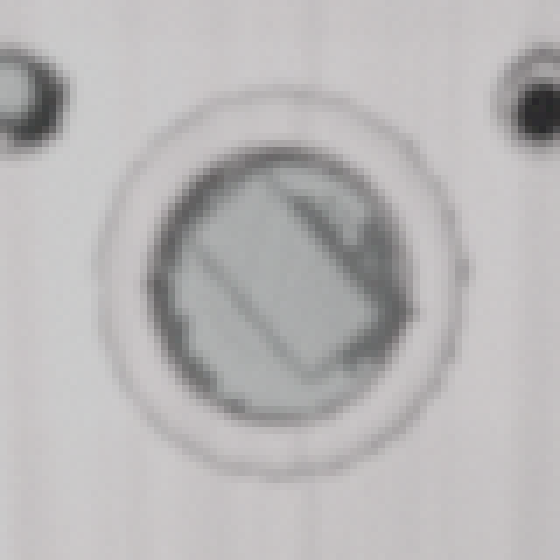

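Depth puts the plate top at 84.3–84.8 everywhere, so the cover is flush. The tang corners in the crop are about (200,250), (268,178), (382,300), (312,380).

```bash
python3 - <<'E'
from h import *
from workcell import ctrl
d=np.load("w4.npz");c=lambda L:[(280+x/7,60+y/7) for x,y in L]
T=unproj(d,c([(200,250),(312,380),(268,178),(382,300)]),136);print(T.mean(0))
for p,q in((0,1),(2,3)):v=T[p]-T[q];print(np.arctan2(v[1],v[0]),np.hypot(*v[:2]))
C=unproj(d,c([(280,282)]),92);print("collar",C)
e=lambda L:[(130+x/2,y/2) for x,y in L]
print(fit([(76,36),(76,-36),(-76,36),(-76,-36)],unproj(d,e([(304,148),(455,148),(315,442),(445,447)]),84)))
o=ctrl.get_obs();print(o["qpos"].round(2))
print(plan(o,(603.4,203.0,150),0.68,1))
E
```

```text
[602.82833795 202.73329267 136.        ]
0.6910854291051569 19.060675405726247
0.7426302012966998 18.376888028770797
collar [[603.87364789 203.93303173  92.        ]]
(np.float64(551.9281214452603), np.float64(206.34885628757274), np.float64(-0.04684102154060605), array([0.31135947, 0.52187178, 1.62987066, 1.29568187]))
[0.36 0.33 1.8  0.   1.   1.98]
('dcm', array([ 6.676e+00,  5.000e-03, -9.205e+00]), 'after-turn dcm', array([ 6.68 ,  6.104, -6.887]), 'dr', array([-7.247e-01,  4.000e-04,  1.000e-04]))
```

Call:
{"method": "apply_moves", "body": {
  "increments": [
    {"gripper": 50,"delta_pos": [0,0,-2.5],"dr": [0,0,0]},
    {"gripper": 50,"delta_pos": [0,0,-3.7],"dr": [0,0,0]},
    {"gripper": 50,"delta_pos": [0,0,-3.0],"dr": [0,0,0]},
    {"gripper": 50,"delta_pos": [1.0,0,0],"dr": [-0.1,0,0]},
    {"gripper": 50,"delta_pos": [1.0,0,0],"dr": [-0.11,0,0]}
  ]
}}

```text
t: 11.18
ee_pos: [605.9, 202.7, 194.8]
orientation: [2.133, 0.18, -2.134]
ft_force: [-0.3, 0.6, 0.1]
width: 44.4
```

Call:
{"method": "apply_moves", "body": {
  "increments": [
    {"gripper": 50,"delta_pos": [1,0,0],"dr": [-0.12,0,0]},
    {"gripper": 50,"delta_pos": [1,0,0],"dr": [-0.12,0,0]},
    {"gripper": 50,"delta_pos": [0.5,0,0],"dr": [-0.12,0,0]},
    {"gripper": 50,"delta_pos": [0,0,0],"dr": [-0.12,0,0]},
    {"gripper": 50,"delta_pos": [0,0,0],"dr": [-0.05,0,0]}
  ]
}}

```text
t: 11.6
ee_pos: [603.4, 202.6, 169.0]
orientation: [1.811, 0.664, -1.819]
ft_force: [1.0, 0.5, -0.3]
width: 43.8
```

Call:
{"method": "apply_moves", "body": {
  "increments": [
    {"gripper": 50,"delta_pos": [0,0,0],"dr": [0,0,0]},
    {"gripper": 50,"delta_pos": [0,0,0],"dr": [0,0,0]},
    {"gripper": 50,"delta_pos": [0,0,0],"dr": [0,0,0]},
    {"gripper": 50,"delta_pos": [0,0,0],"dr": [0,0,0]},
    {"gripper": 50,"delta_pos": [0,0,0],"dr": [0,0,0]}
  ]
}}

```text
t: 12.02
ee_pos: [604.5, 203.2, 171.7]
orientation: [1.819, 0.658, -1.82]
ft_force: [-0.2, 0.3, 0.1]
width: 43.8
```

```bash
python3 s.py; python3 - <<'E'
from h import *
from workcell import ctrl
o=ctrl.get_obs();print(plan(o,(603.4,203.2,113),0.70,1))
E
```

```text
12.0167 [604.5  203.16 171.71] 43.84 [-0.17  0.29  0.07] [-0.037 -0.012 -0.051] ('dcm', array([ 2.172, -4.866,  5.357]), 'after-turn dcm', array([2.171, 0.019, 7.237]), 'dr', array([7.4e-01, 0.0e+00, 2.0e-04]))
('dcm', array([ 5.871, -0.073,  0.082]), 'after-turn dcm', array([ 5.871, -0.074,  0.082]), 'dr', array([-0.006 , -0.    ,  0.0002]))
```

Call:
{"method": "apply_moves", "body": {
  "increments": [
    {"gripper": 50,"delta_pos": [1.0,-0.05,0.05],"dr": [0,0,0]},
    {"gripper": 50,"delta_pos": [2.0,0,0],"dr": [0,0,0]},
    {"gripper": 50,"delta_pos": [2.0,0,0],"dr": [0,0,0]},
    {"gripper": 50,"delta_pos": [0.8,0,0],"dr": [0,0,0]},
    {"gripper": 50,"delta_pos": [0,0,0],"dr": [0,0,0]}
  ]
}}

```text
t: 12.43
ee_pos: [602.1, 202.7, 111.3]
orientation: [1.815, 0.659, -1.823]
ft_force: [0.4, -1.1, 1.2]
width: 44.0
```

Call:
{"method": "apply_moves", "body": {
  "increments": [
    {"gripper": 50,"delta_pos": [0,0,0],"dr": [0,0,0]},
    {"gripper": 50,"delta_pos": [0,0,0],"dr": [0,0,0]},
    {"gripper": 50,"delta_pos": [0,0,0],"dr": [0,0,0]},
    {"gripper": 25,"delta_pos": [0,0,0],"dr": [0,0,0]},
    {"gripper": 20,"delta_pos": [0,0,0],"dr": [0,0,0]}
  ]
}}

```text
t: 12.85
ee_pos: [604.3, 203.4, 114.7]
orientation: [1.821, 0.659, -1.817]
ft_force: [0.1, -0.2, 0.8]
width: 33.8
```

```bash
python3 s.py; python3 - <<'E'
from h import *
from workcell import ctrl
o=ctrl.get_obs();print(plan(o,(603.4,203.2,113),0.70,1))
E
```

```text
12.85 [604.34 203.4  114.74] 33.77 [ 0.11 -0.22  0.85] [-0.013 -0.046 -0.022] ('dcm', array([-3.537, -4.84 ,  5.35 ]), 'after-turn dcm', array([-3.526,  0.042,  7.22 ]), 'dr', array([ 7.408e-01, -1.700e-03,  1.000e-04]))
('dcm', array([ 0.174, -0.045,  0.085]), 'after-turn dcm', array([ 0.174, -0.045,  0.085]), 'dr', array([-0.0052, -0.0016, -0.0005]))
```

Call:
{"method": "apply_moves", "body": {
  "increments": [
    {"gripper": 16,"delta_pos": [0,0,0],"dr": [0,0,0]},
    {"gripper": 14,"delta_pos": [0,0,0],"dr": [0,0,0]},
    {"gripper": 8,"delta_pos": [0,0,0],"dr": [0,0,0]},
    {"gripper": 0,"delta_pos": [0,0,0],"dr": [0,0,0]},
    {"gripper": 0,"delta_pos": [0,0,0],"dr": [0,0,0]}
  ]
}}

```text
t: 13.27
ee_pos: [604.2, 203.1, 114.2]
orientation: [1.82, 0.658, -1.818]
ft_force: [1.2, -1.5, 2.7]
width: 19.0
```

```bash
python3 s.py
```

```text
13.2667 [604.23 203.12 114.24] 19.04 [ 1.18 -1.51  2.7 ] [-0.366 -0.156  0.012] ('dcm', array([-3.582, -4.854,  5.327]), 'after-turn dcm', array([-3.576,  0.014,  7.21 ]), 'dr', array([ 7.408e-01, -9.000e-04, -2.000e-04]))
```

Call:
{"method": "apply_moves", "body": {
  "increments": [
    {"gripper": 0,"delta_pos": [0,0,0],"dr": [0,0,0]},
    {"gripper": 0,"delta_pos": [0,0,0],"dr": [0,0,0]},
    {"gripper": 0,"delta_pos": [0,0,0],"dr": [0,0,0]},
    {"gripper": 0,"delta_pos": [0,0,0],"dr": [0,0,0]},
    {"gripper": 0,"delta_pos": [0,0,0],"dr": [0,0,0]}
  ]
}}

```text
t: 13.68
ee_pos: [604.2, 203.2, 114.2]
orientation: [1.82, 0.659, -1.818]
ft_force: [0.9, -4.0, 5.7]
width: 19.3
```

```bash
python3 s.py
```

```text
13.6833 [604.22 203.19 114.19] 19.29 [ 0.89 -4.04  5.71] [-0.64  -0.289  0.03 ] ('dcm', array([-3.587, -4.849,  5.33 ]), 'after-turn dcm', array([-3.581,  0.02 ,  7.209]), 'dr', array([ 7.408e-01, -9.000e-04, -1.000e-04]))
```

The opening stopped at 19 mm rather than 12. The tips at z≈106 sit below the tang's foot (108), so they are catching the round shaft. I'll open and raise about 6 mm.

Call:
{"method": "apply_moves", "body": {
  "increments": [
    {"gripper": 35,"delta_pos": [0,0,0],"dr": [0,0,0]},
    {"gripper": 35,"delta_pos": [0,0,0],"dr": [0,0,0]},
    {"gripper": 35,"delta_pos": [0,0,0],"dr": [0,0,0]},
    {"gripper": 35,"delta_pos": [-0.3,0,0.04],"dr": [0,0,0]},
    {"gripper": 35,"delta_pos": [-0.3,0,0.04],"dr": [0,0,0]}
  ]
}}

```text
t: 14.1
ee_pos: [602.7, 202.8, 119.5]
orientation: [1.818, 0.659, -1.82]
ft_force: [-0.9, -0.7, -1.1]
width: 30.7
```

Call:
{"method": "apply_moves", "body": {
  "increments": [
    {"gripper": 0,"delta_pos": [0,0,0],"dr": [0,0,0]},
    {"gripper": 0,"delta_pos": [0,0,0],"dr": [0,0,0]},
    {"gripper": 0,"delta_pos": [0,0,0],"dr": [0,0,0]},
    {"gripper": 0,"delta_pos": [0,0,0],"dr": [0,0,0]},
    {"gripper": 0,"delta_pos": [0,0,0],"dr": [0,0,0]}
  ]
}}

```text
t: 14.52
ee_pos: [603.5, 202.5, 120.0]
orientation: [1.82, 0.658, -1.818]
ft_force: [1.2, -2.0, 1.2]
width: 11.8
```

```bash
python3 s.py
```

```text
14.5167 [603.52 202.53 119.96] 11.82 [ 1.25 -1.97  1.22] [-0.334 -0.166 -0.085] ('dcm', array([-3.008, -4.854,  5.236]), 'after-turn dcm', array([-3.004, -0.049,  7.141]), 'dr', array([ 7.407e-01, -6.000e-04, -2.000e-04]))
```

Call:
{"method": "apply_moves", "body": {
  "increments": [
    {"gripper": 0,"delta_pos": [0,0,0],"dr": [0.04,0,0]},
    {"gripper": 0,"delta_pos": [0,0,0],"dr": [0.06,0,0]},
    {"gripper": 0,"delta_pos": [0,0,0],"dr": [0.06,0,0]},
    {"gripper": 0,"delta_pos": [0,0,0],"dr": [0.05,0,0]},
    {"gripper": 0,"delta_pos": [0,0,0],"dr": [0.03,0,0]}
  ]
}}

```text
t: 14.93
ee_pos: [603.4, 202.6, 120.0]
orientation: [1.971, 0.453, -1.97]
ft_force: [0.7, -1.6, 0.7]
width: 12.2
```

```bash
python3 s.py
```

```text
14.9333 [603.44 202.61 119.95] 12.24 [ 0.68 -1.62  0.65] [-0.237 -0.135  0.048] ('dcm', array([-3.008, -3.445,  6.244]), 'after-turn dcm', array([-3.005, -0.041,  7.133]), 'dr', array([ 0.4984, -0.0005, -0.    ]))
```

Forces are tiny, so I'll carry on with the turn.

Call:
{"method": "apply_moves", "body": {
  "increments": [
    {"gripper": 0,"delta_pos": [0,0,0],"dr": [0.06,0,0]},
    {"gripper": 0,"delta_pos": [0,0,0],"dr": [0.07,0,0]},
    {"gripper": 0,"delta_pos": [0,0,0],"dr": [0.07,0,0]},
    {"gripper": 0,"delta_pos": [0,0,0],"dr": [0.07,0,0]},
    {"gripper": 0,"delta_pos": [0,0,0],"dr": [0.06,0,0]}
  ]
}}

```text
t: 15.35
ee_pos: [603.4, 202.8, 120.0]
orientation: [2.159, 0.132, -2.158]
ft_force: [0.1, -1.6, 0.9]
width: 11.7
```

Call:
{"method": "apply_moves", "body": {
  "increments": [
    {"gripper": 0,"delta_pos": [0,0,0],"dr": [0.06,0,0]},
    {"gripper": 0,"delta_pos": [0,0,0],"dr": [0.06,0,0]},
    {"gripper": 0,"delta_pos": [0,0,0],"dr": [0.05,0,0]},
    {"gripper": 0,"delta_pos": [0,0,0],"dr": [0,0,0]},
    {"gripper": 0,"delta_pos": [0,0,0],"dr": [0,0,0]}
  ]
}}

```text
t: 15.77
ee_pos: [603.4, 202.8, 120.0]
orientation: [-2.2, 0.048, 2.199]
ft_force: [0.3, -0.3, 0.1]
width: 11.8
```

```bash
python3 s.py
```

```text
15.7667 [603.4  202.81 119.97] 11.8 [ 0.26 -0.3   0.12] [ 0.006 -0.116 -0.114] ('dcm', array([-3.006, -0.038,  7.127]), 'after-turn dcm', array([-3.003, -0.021,  7.128]), 'dr', array([ 0.0022, -0.0004,  0.0004]))
```

Call:
{"method": "apply_moves", "body": {
  "increments": [
    {"gripper": 0,"delta_pos": [0,0,0],"dr": [0.003,0,0]},
    {"gripper": 0,"delta_pos": [0,0,0],"dr": [0,0,0]},
    {"gripper": 30,"delta_pos": [0,0,0],"dr": [0,0,0]},
    {"gripper": 40,"delta_pos": [0,0,0],"dr": [0,0,0]},
    {"gripper": 40,"delta_pos": [0,0,0],"dr": [0,0,0]}
  ]
}}

```text
t: 16.18
ee_pos: [603.0, 202.7, 119.7]
orientation: [-2.197, 0.053, 2.198]
ft_force: [0.6, -0.8, 0.0]
width: 28.3
```

Call:
{"method": "apply_moves", "body": {
  "increments": [
    {"gripper": 40,"delta_pos": [0,0,0],"dr": [0,0,0]},
    {"gripper": 40,"delta_pos": [-1.0,0,0],"dr": [0,0,0]},
    {"gripper": 40,"delta_pos": [-2.5,0,0],"dr": [0,0,0]},
    {"gripper": 40,"delta_pos": [-3.5,0,0],"dr": [0,0,0]},
    {"gripper": 40,"delta_pos": [-3.0,0,0],"dr": [0,0,0]}
  ]
}}

```text
t: 16.6
ee_pos: [603.0, 202.7, 221.7]
orientation: [-2.197, 0.053, 2.197]
ft_force: [1.1, 0.2, 0.7]
width: 35.1
```

Call:
{"method": "apply_moves", "body": {
  "increments": [
    {"gripper": 40,"delta_pos": [0,0,2.5],"dr": [0,0,0]},
    {"gripper": 40,"delta_pos": [0,0,3.5],"dr": [0,0,0]},
    {"gripper": 40,"delta_pos": [0,0,3],"dr": [0,0,0]},
    {"gripper": 40,"delta_pos": [0,0,0],"dr": [0,0,0]},
    {"gripper": 40,"delta_pos": [0,0,0],"dr": [0,0,0]}
  ]
}}

```text
t: 17.02
ee_pos: [512.5, 207.2, 221.0]
orientation: [-2.198, 0.051, 2.196]
ft_force: [0.5, 0.2, 0.3]
width: 35.0
```

```bash
python3 s.py; python3 - <<'E'
from h import *
from workcell import ctrl
d=ctrl.get_image("wrist");np.savez("w5.npz",**d)
i=d["img"][:,:,::-1]
cv2.imwrite("pics/w5.png",np.hstack([cv2.resize(i[40:260,230:410],None,fx=2.4,fy=2.4,interpolation=3)[:528],cv2.resize(i[60:140,280:330],(330,528),interpolation=3)]))
R=cv2.Rodrigues(d["rvec"])[0]
for u,v in[(282,100),(350,140),(285,205),(345,205)]:
    z=d["range_z"][v-2:v+3,u-2:u+3].mean();r=np.linalg.inv(d["mtx"])@[u,v,1]*z;print((R.T@(r-np.ravel(d["tvec"]))).round(1))
E
```

```text
17.0167 [512.49 207.25 220.96] 35.04 [0.5  0.2  0.25] [ 0.057 -0.011  0.021] ('dcm', array([ 7.098e+00,  6.000e-03, -1.967e+00]), 'after-turn dcm', array([ 7.096e+00,  4.000e-03, -1.973e+00]), 'dr', array([-0.0011, -0.001 ,  0.0006]))
[607.4 240.9  84.5]
[565.6 174.7  84.5]
[498.7 247.1  84.9]
[495.4 181.2  84.3]
```

View pics/w5.png

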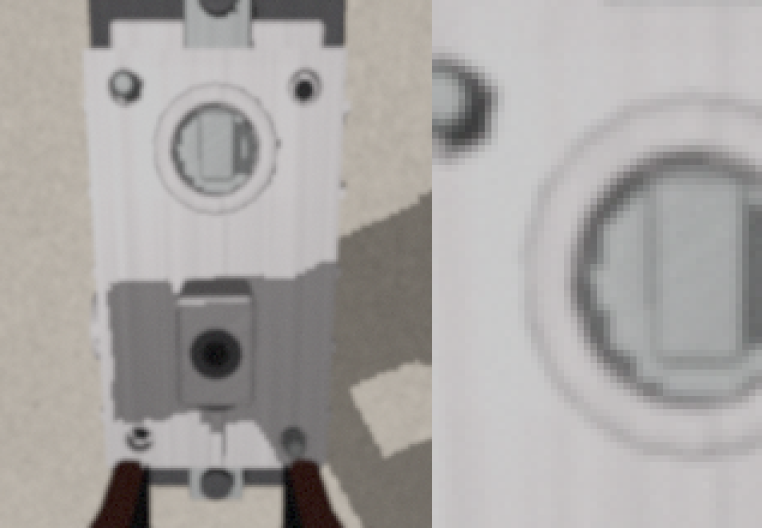

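The tang lies in line with the long side: in the enlargement its edges run vertically, parallel to the cover's sides. The plate top reads 84.3–84.9 mm, so the cover is still flush. The gripper is clear of everything, so I'll hand the job in.

```bash
python3 -c "
from workcell import ctrl
print(ctrl.close_job())"
```

```text
the job is handed in; nothing more can be done
None
```

The cover is on the pump, seated over both studs, and the drive shaft's tang is turned in line with the long side. I handed the job in at about 17 s of the allowed 53, with the gripper open and raised clear of the pump.

- **Fitting the cover:** One stud pushed lightly sideways (about 3 N) as the cover went down. A shift of about 1 mm cleared it, and the cover then dropped freely to the face.
- **Cover seated:** With the gripper away, the plate top measured 84.3–84.9 mm at four points, against 84 mm expected. Both stud tips show in their holes.
- **Shaft turn:** I gripped the tang and turned it about 0.74 rad. The gripper stood at about -0.047 rad at release, and the pump's measured heading is about -0.047 rad, good to roughly 0.01 rad. The last picture shows the tang parallel to the cover's sides; I did not measure its angle after letting go.
- **First grip on the shaft:** I went about 2 mm too low and caught the round shaft instead of the tang (19 mm opening instead of 12). The force stayed under 10 N. I opened, rose 6 mm and gripped again at 11.8 mm before turning anything.
- **Other parts:** I never touched or moved them on purpose. I did not take a last overview picture to check them all.

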